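Load a soil ring in the hand press and wind on the seating load

ROBOT

A 7-joint arm with a two-finger parallel gripper is mounted at the origin on a cart in front of the work surface, level with it; the furniture and walls round the work are solid. World frame = base frame: x ahead of the robot, y to its left, z up, the work surface at z = 0. Lengths are in m, angles in rad, forces in N, time in s.
With the tool pointing down it reaches from about 0.4 to 0.85 m from the base axis. Payload 4.5 kg.
Tool frame: the origin (TCP) lies at the very end of the fingers, on their centre line; the grasp point (between the pads) lies 19 mm behind it; z points along the fingers, y is the line along which they close (so a half turn about z gives the same grasp; the last joint's range is limited). The gripper opens to 88 mm and grips with 3 to 60 N. Pads are 18 mm wide; open, the fingers measure 123 mm over their backs; the gripper's body (75 mm by 187 mm) begins 45 mm behind the grasp point.
Start: joints at [-1.136, 0.689, -0.195, 1.565, 0.157, 0.902, -0.215], TCP at [0.244, 0.576, 0.239] pointing down, gripper open.
Joint ranges: [-3.01, 3.01], [-0.46, 2.08], [-1.47, 1.51], [0.13, 2.56], [-1, 4.14], [0.04, 2.09], [-2.66, 2.66]. Speed limits (rad/s): [2.57, 2.57, 3.14, 3.14, 3.14, 3.14, 3.14].

INTERFACE

Orientations are given as a unit quaternion [w, x, y, z].
In Python, from station import sense, capture, camera_params, sign_off gives the robot as it stands. The module is installed in compiled form; this text tells all that it offers.
- The arm moves only by the shell command python3 -m handwheel 'ROWS' [FORCE]. ROWS is JSON, a list of rows, each an object of numbers: "x", "y", "z": the shift along the tool's x, y, z in m; "ax", "ay", "az": the turn, a rotation vector about the tool's x, y, z in rad; "jaw": the opening, from 0 (shut) to 1 (fully open). A call has 1 to 5 rows; each row shifts and turns the commanded pose from where the row before left it, along the tool's axes as they then stand; what a row does not reach is not made up. A row lasts 1/8 s, in which the tool goes at most 62.5 mm and 10.7 degrees, less where a joint would pass 70% of its speed; a pose out of reach is approached as far as the arm can. A call is refused whole if a number of a shift passes 0.0625 or a number of a turn 0.188, either way. A call with a gripper value outside its range is refused whole. The fingers move at their own pace and stop on an object; FORCE is the grip in N (left out, the last holds). Time passes only in rows, so rows that do not move let the fingers close. It gives the time, the measured TCP pose, the force, the opening and the grip force at its end, in the units of the state.
- sense(): the state, without advancing time (a new reading comes with each control period).
- capture(name): name is "scene" or "top" or "wrist"; returns the picture (400x640x3 uint8, blue, green, red); there is no depth.
- camera_params(name): a dict with "intrinsics" (3x3 intrinsics, pixels), "R" (3x3) and "t" (3): a world point X has camera coordinates R X + t; the wrist camera has in their place "tool_from_camera" (4x4, takes a point from camera to tool coordinates, whose origin is the TCP and whose axes are the flange's). Camera axes: x right, y down, z forward; pixel columns grow to the right and rows downward; lengths in m; the calibration is good to about 2 mm. A picture is of the moment at which its call begins: read the wrist's pose just before it. camera_params takes no time and is no camera call.
- sign_off(): hands the job in; it is judged then, once.
The state is a dict: "time": time; "joint_positions": joint angles; "joint_velocities": joint speeds; "tau": joint torques, N m; "tcp_pos": TCP position; "tcp_rot": TCP orientation; "contact_force": force on the tool from outside, world axes, zero at the start; "torque": the same for the moment, N m; "width": finger opening in m; "finger_force": force on a finger pad.
Only numpy, scipy, OpenCV 4.12 (cv2) and the standard library are available. Lean on these libraries where they do the work, as an engineer would, in place of code of your own. Each camera call takes 0.05 s, during which the arm holds its last target. There are 200 camera calls.

TASK

Set the steel ring that is packed with soil gently into the round recess of the press's pulled-out loading slide, then push the slide fully home so that the ring stands under the plunger. Then wind the handwheel clockwise until the plunger bears firmly on the soil, that is until the wheel takes about 0.3 N m more to turn than when it ran free (about 7 N more, pushed half-way out along a spoke), and leave it so; do not force it much beyond that, or the specimen is crushed, and leave the other things alone.

Things in the scene. Friction and masses are not known exactly. Their poses are not given: they have to be found in the camera images.
- specimen: steel ring packed full of brown soil, 49 mm outside diameter, 28 mm high, about 0.3 kg; loose, stands upright on the worktop. Origin: centre of its underside, z up. Grasp its outside. A tall drying oven stands 80 mm or more behind it.
- empty_ring: rust-brown empty steel ring that looks similar, 51 mm diameter, 30 mm high, standing on the worktop; not wanted. Origin: centre of its underside.
- press: green C-frame hand press fixed on the worktop. Origin: on the plunger axis at worktop height. Its own +x points to its column (which stands 55 to 97 mm behind the axis), its own -y along the loading slide towards the open end, z up. Head arm: top 180 mm above the worktop. Base 22 mm high, 75 mm to either side of the axis.
- tray (a joint): loading slide of the press: 0 m = pulled right out, 0.135 m = fully home against its stop; moves along the press's +y; stiff, needs about 3 N and stays where it is left.
- tray_nest (a point): centre of the floor of the round recess in the loading slide, 32 mm above the worktop; recess 57 mm across, 3 mm deep. Moves with the slide. The open handwheel above reaches out to 76 mm from the plunger axis.
- tray_tab (a point): centre of the outer face of the upright red tab on the outer end of the loading slide, 120 mm from tray_nest along the press's -y; the tab is 50 mm wide, 7 mm thick, from 25 to 59 mm above the worktop, this point is 47 mm above it. Push it along the press's +y to send the slide in.
- plunger_axis (a point): point on the plunger axis 32 mm above the worktop: tray_nest coincides with it when the slide is home.
- plunger: round steel plunger, 45 mm diameter, under the head of the press; origin: centre of its flat underside. Driven down by the wheel (5 mm per radian); sprung, so after it meets the specimen the wheel gets steadily heavier to turn.
- wheel (a joint): handwheel angle in rad, grows clockwise seen from above (which lowers the plunger); starts between 0.8 and 3, can go to 9.5. Free running it drags with a steady 0.27 N m (about 6 N half-way out along a spoke); a stopped wheel pushes back about 0.1 N m less, so compare like with like. It stays where it is left while the load is near its setting.
- wheel_hub (a point): centre of the handwheel, 215 mm above the worktop, on the plunger axis. Level black wheel, 153 mm outside diameter, rim 13 mm thick, hub 30 mm diameter reaching 10 mm above this point; threaded spindle end of 18 mm diameter may stand up to 41 mm above this point.
- wheel_gap (a point): middle of one of the three gaps between the spokes, 42 mm from wheel_hub, 215 mm above the worktop; turns with the wheel. Three flat spokes 11 mm wide and 8 mm high, 120 degrees apart, leave three open gaps from 15 to 63 mm radius, free down to 180 mm above the worktop. A spoke lies 60 degrees to either side of it.
- tin_a: white sample tin, 57 mm diameter, 31 mm high, a bystander on the worktop. Origin: centre of its underside.
- tin_b: white sample tin, 57 mm diameter, 31 mm high, a bystander on the worktop. Origin: centre of its underside.
- stopwatch: black and yellow stopwatch, 71 x 60 x 18 mm, a bystander on the worktop. Origin: centre of its underside.
Things that resemble listed ones, but are neither listed nor needed, are in the scene too. What is shaped like the specimen but orange or red is not meant.

How it is judged:
By the outcome, as a careful person would: the job done as asked, in the order asked, and still so for the second after the job is handed in, with the robot touching nothing.
It also fails if it takes over 72 s, if anything falls off the work surface, if the arm or the gripper's body presses on something with over 40 N, if the wrist force passes 120 N, or if a joint passes its speed limit or range.

## Working session

There is one attempt and no reset: what is moved stays moved. The work goes in short steps, Python scripts to look and compute and a shell command to move; the robot and the scene stay as the last step left them, time stands still between calls to the robot, and variables do not carry over. Pictures are saved under pics/ and viewed, at most 10 in all, crops included, and the job is handed in when it is done.

```bash
mkdir -p pics
python3 - <<'E'
from station import *
import cv2,numpy as np
np.set_printoptions(precision=4,suppress=True)
s=sense()
print({k:np.round(v,3) for k,v in s.items()})
for n in("scene","top"):
    cv2.imwrite(f"pics/{n}0.png",capture(n)); print(n,camera_params(n))
print(camera_params("wrist"))
E
```

```text
{'time': np.float64(0.0), 'joint_positions': array([-1.136,  0.69 , -0.194,  1.566,  0.157,  0.902, -0.215]), 'joint_velocities': array([ 0.001,  0.002, -0.002,  0.001, -0.001, -0.003,  0.001]), 'tau': array([  0.   , -52.754,  -1.267, -15.343,  -0.053,   0.007,   0.   ]), 'tcp_pos': array([0.244, 0.575, 0.238]), 'tcp_rot': array([-0.   ,  0.199,  0.98 , -0.001]), 'contact_force': array([0.959, 1.238, 0.128]), 'torque': array([-0.024,  0.038,  0.012]), 'finger_force': np.float64(0.0), 'width': np.float64(0.088)}
scene {'intrinsics': array([[394.7404,   0.    , 315.3393],
       [  0.    , 394.7404, 204.8834],
       [  0.    ,   0.    ,   1.    ]]), 'R': array([[-0.5975, -0.8016,  0.0197],
       [-0.5042,  0.3565, -0.7865],
       [ 0.6235, -0.4799, -0.6172]]), 't': array([0.259 , 0.3634, 0.8522])}
top {'intrinsics': array([[414.7517,   0.    , 319.9458],
       [  0.    , 414.7517, 198.3328],
       [  0.    ,   0.    ,   1.    ]]), 'R': array([[-0.0112, -0.9997, -0.0231],
       [-0.9946,  0.0135, -0.1034],
       [ 0.1037,  0.0218, -0.9944]]), 't': array([-0.0056,  0.4921,  1.1899])}
{'intrinsics': array([[282.0789,   0.    , 318.0994],
       [  0.    , 282.0789, 200.862 ],
       [  0.    ,   0.    ,   1.    ]]), 'tool_from_camera': array([[-0.0012, -0.9548, -0.2973,  0.0764],
       [ 1.    , -0.0009, -0.001 , -0.0012],
       [ 0.0006, -0.2973,  0.9548, -0.1464],
       [ 0.    ,  0.    ,  0.    ,  1.    ]])}
```

View pics/scene0.png

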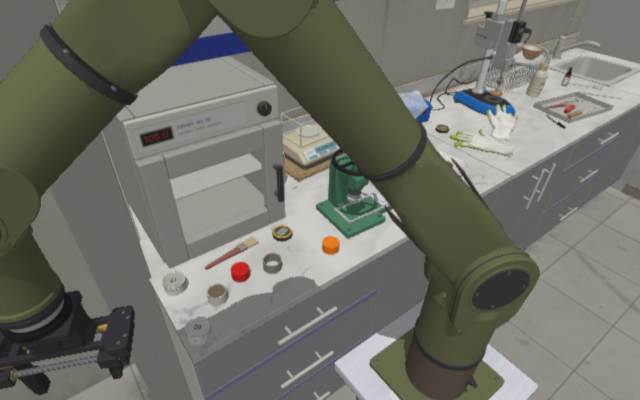

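View pics/top0.png

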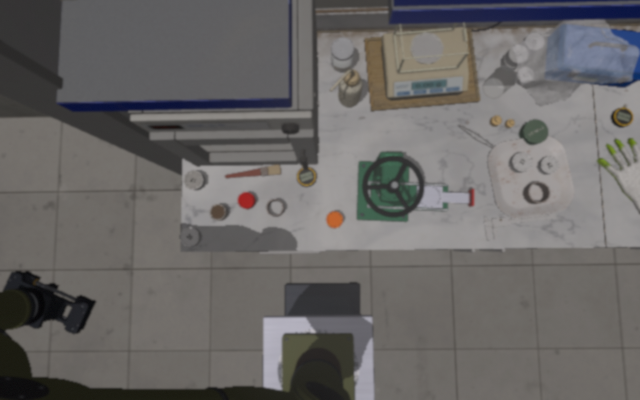

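Top view candidates: brown-filled ring at (219,211), open grey/brown ring at (276,207), red (248,200) and orange (335,219) cylinders, tins at (195,180) and (190,236), and a ring in the far tray at (537,192). By the description the specimen is the one at (219,211). The wheel hub is at about (394,185) and the red tab at about (471,197). I'll check with a close crop.

```bash
cat > h.py <<'E'
from station import *
import cv2,numpy as np
from scipy.spatial.transform import Rotation as Ro
np.set_printoptions(precision=4,suppress=True)
def ray(n,uv,s=None):
    p=camera_params(n);d=np.linalg.inv(p["intrinsics"])@np.array([*uv,1.])
    if n=="wrist":
        T=p["tool_from_camera"];R=rot(s).as_matrix()
        return s["tcp_pos"]+R@T[:3,3],R@T[:3,:3]@d
    return -p["R"].T@p["t"],p["R"].T@d
def rot(s): return Ro.from_quat(np.roll(s["tcp_rot"],-1))
def at(n,uv,z,s=None):
    o,d=ray(n,uv,s);return o+d*(z-o[2])/d[2]
def proj(n,X,s=None):
    p=camera_params(n);X=np.asarray(X,float)
    if n=="wrist":
        T=np.linalg.inv(p["tool_from_camera"]);c=T[:3,:3]@(rot(s).as_matrix().T@(X-s["tcp_pos"]))+T[:3,3]
    else: c=p["R"]@X+p["t"]
    q=p["intrinsics"]@c;return q[:2]/q[2]
E
python3 - <<'E'
from h import *
t=cv2.imread("pics/top0.png");s=cv2.imread("pics/scene0.png")
a=cv2.resize(t[150:250,180:310],None,fx=3,fy=3,interpolation=cv2.INTER_CUBIC)
b=cv2.resize(t[140:230,350:480],None,fx=3,fy=3,interpolation=cv2.INTER_CUBIC)
c=cv2.resize(s[215:315,190:320],None,fx=3,fy=3,interpolation=cv2.INTER_CUBIC)
d=cv2.resize(s[140:240,305:435],None,fx=3,fy=3,interpolation=cv2.INTER_CUBIC)
b=cv2.copyMakeBorder(b,0,30,0,0,0)
cv2.imwrite("pics/crop.png",np.vstack([np.hstack([a,b]),np.hstack([c,d])]))
print(at("top",(219,211),.028),at("top",(276,207),.03),at("top",(394,185),.215),at("top",(472,197),.059))
E
```

```text
[0.4585 0.2846 0.028 ] [0.4679 0.1168 0.03  ] [ 0.5029 -0.1991  0.215 ] [ 0.4865 -0.4422  0.059 ]
```

View pics/crop.png

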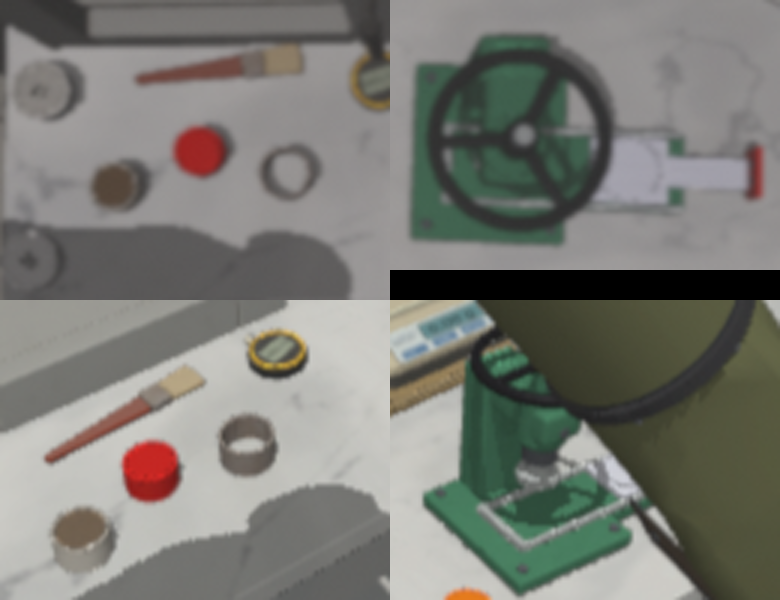

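The crop confirms it: the ring at top (219,211) is filled with brown soil, and (276,207) is hollow. Moving above the specimen, with a wrist look on arrival.

```bash
python3 -m handwheel '[{"x":-0.038,"y":-0.023},{"x":-0.038,"y":-0.023},{"x":-0.038,"y":-0.023},{"x":-0.038,"y":-0.023}]'
python3 -m handwheel '[{"x":-0.038,"y":-0.023},{"x":-0.038,"y":-0.023},{"x":-0.038,"y":-0.023},{"x":-0.0388,"y":-0.023},{"jaw":0.8}]'
python3 - <<'E'
from h import *
s=sense();im=capture("wrist");cv2.imwrite("pics/w1.png",im)
print(s["tcp_pos"],s["joint_positions"],proj("wrist",[.4585,.2846,.028],s))
E
```

```text
[0.2436 0.5749 0.238 ] [-1.1362  0.6899 -0.1945  1.5662  0.1573  0.9025 -0.2151] [205.9495 364.209 ]schema error: expected keys x, y, z, ax, ay, az, jaw
schema error: expected keys x, y, z, ax, ay, az, jaw
```

View pics/w1.png

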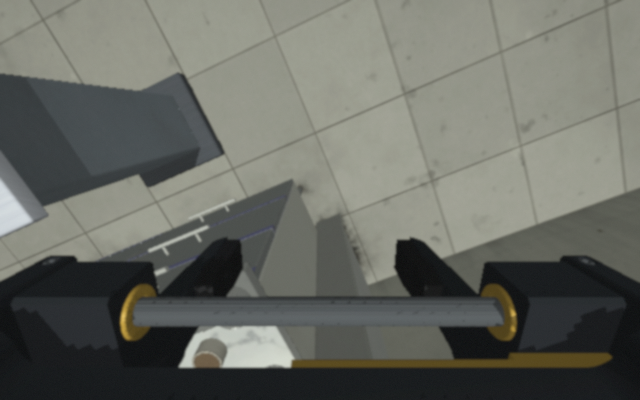

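The rows need every key, so the arm has not moved. The picture shows the specimen just visible at (210,355), close to the predicted (206,364).

```bash
python3 -m handwheel '[{"x":-0.038,"y":-0.023,"z":0,"ax":0,"ay":0,"az":0,"jaw":0.8},{"x":-0.038,"y":-0.023,"z":0,"ax":0,"ay":0,"az":0,"jaw":0.8},{"x":-0.038,"y":-0.023,"z":0,"ax":0,"ay":0,"az":0,"jaw":0.8},{"x":-0.038,"y":-0.023,"z":0,"ax":0,"ay":0,"az":0,"jaw":0.8}]'
python3 -m handwheel '[{"x":-0.038,"y":-0.023,"z":0,"ax":0,"ay":0,"az":0,"jaw":0.8},{"x":-0.038,"y":-0.023,"z":0,"ax":0,"ay":0,"az":0,"jaw":0.8},{"x":-0.038,"y":-0.023,"z":0,"ax":0,"ay":0,"az":0,"jaw":0.8},{"x":-0.0388,"y":-0.023,"z":0,"ax":0,"ay":0,"az":0,"jaw":0.8},{"x":0,"y":0,"z":0,"ax":0,"ay":0,"az":0,"jaw":0.8}]'
python3 - <<'E'
from h import *
s=sense();im=capture("wrist");cv2.imwrite("pics/w2.png",im)
print(s["tcp_pos"],s["joint_positions"],proj("wrist",[.4585,.2846,.028],s))
E
```

```text
time: 0.65
tcp_pos: [0.3486, 0.4301, 0.2385]
tcp_rot: [0.0, 0.199, 0.98, -0.0]
contact_force: [-0.1, 1.2, -0.0]
width: 0.0706
finger_force: 0.0
time: 1.27
tcp_pos: [0.4552, 0.2828, 0.2383]
tcp_rot: [0.001, 0.203, 0.979, -0.001]
contact_force: [-0.1, 0.4, -0.7]
width: 0.0706
finger_force: 0.0
[0.4552 0.2828 0.2383] [-0.4972  0.5764 -0.2354  1.8332  0.1904  0.7552  0.327 ] [322.034  176.6079]
```

View pics/w2.png

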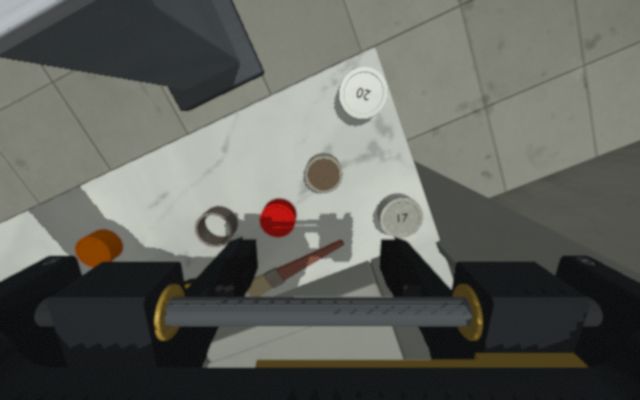

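The specimen's brown top is at (323,173), the empty ring at (217,225), and the tins at (362,93) and (401,215). Refining numerically.

```bash
cat >> h.py <<'E'
def plan(s,X,yaw=None):
    "tool-axis shift to X (shift first), then az to bring tool x to world yaw (deg)"
    R=rot(s).as_matrix();print("shift",R.T@(np.asarray(X)-s["tcp_pos"]),"yaw now",np.degrees(np.arctan2(R[1,0],R[0,0])),"R",R[2])
E
python3 - <<'E'
from h import *
s=sense();im=cv2.imread("pics/w2.png").astype(int)
w=im[145:205,295:350];b,g,r=w[...,0],w[...,1],w[...,2]
m=((r-b)>25)&((r-g)<60);m=m.astype(np.uint8)
n,_,st,c=cv2.connectedComponentsWithStats(m);i=1+st[1:,4].argmax();uv=c[i]+[295,145];print(st[i],uv)
X=at("wrist",uv,.028,s);print(X,at("wrist",(323,173),.028,s)); 
for u in [(362,93),(401,215)]: print(at("wrist",u,.031,s))
plan(s,[X[0],X[1],.006])
E
```

```text
[ 14  15  30  29 713] [323.3717 174.0617]
[0.4543 0.2907 0.028 ] [0.4529 0.2908 0.028 ]
[0.3825 0.3703 0.031 ]
[0.5458 0.3645 0.031 ]
shift [0.0014 0.0052 0.2325] yaw now 156.81617594873856 R [-0.0002 -0.0006 -1.    ]
```

```bash
cat > f.py <<'E'
from h import *
def brown(s,im,guess,h=35):
    u,v=guess;w=im[v-h:v+h,u-h:u+h].astype(int);b,g,r=w[...,0],w[...,1],w[...,2]
    m=(((r-b)>25)&((r-g)<60)).astype(np.uint8)
    n,_,st,c=cv2.connectedComponentsWithStats(m);i=1+st[1:,4].argmax();return c[i]+[u-h,v-h],st[i]
E
python3 - <<'E'
from f import *
s=sense();im=capture("wrist");uv,st=brown(s,im,(323,173));X=at("wrist",uv,.028,s);print(s["tcp_pos"],s["joint_velocities"],uv,st,X)
plan(s,[X[0],X[1],.006])
E
```

```text
[0.4536 0.2855 0.2385] [-0.0487 -0.0015 -0.0489 -0.0025 -0.0094 -0.0043 -0.0045] [321.6101 176.4278] [ 19  24  30  30 713] [0.4563 0.2874 0.028 ]
shift [-0.0017  0.003   0.2325] yaw now 156.81617594873856 R [-0.0002 -0.0006 -1.    ]
```

```bash
python3 -m handwheel '[{"x":-0.001,"y":0.0015,"z":0.045,"ax":0,"ay":0,"az":0,"jaw":0.8},{"x":0,"y":0,"z":0.045,"ax":0,"ay":0,"az":0,"jaw":0.8},{"x":0,"y":0,"z":0.03,"ax":0,"ay":0,"az":0,"jaw":0.8},{"x":0,"y":0,"z":0.012,"ax":0,"ay":0,"az":0,"jaw":0.8},{"x":0,"y":0,"z":0,"ax":0,"ay":0,"az":0,"jaw":0.8}]'
python3 - <<'E'
from f import *
s=sense();u=proj("wrist",[.4563,.2874,.028],s).astype(int);im=capture("wrist");cv2.imwrite("pics/w3.png",im);uv,st=brown(s,im,u,60);X=at("wrist",uv,.028,s);print(s["tcp_pos"],s["joint_velocities"],u,uv,st,X)
plan(s,[X[0],X[1],.006])
E
```

```text
time: 2.0
tcp_pos: [0.4534, 0.2892, 0.1065]
tcp_rot: [-0.0, 0.198, 0.98, -0.0]
contact_force: [0.4, 0.0, 0.8]
width: 0.0707
finger_force: 0.0
[0.4534 0.2892 0.1065] [ 0.014  -0.0316 -0.0012 -0.0161 -0.0013  0.009   0.002 ] [319 211] [319.4018 211.4539] [  38   39   46   44 1593] [0.456  0.2877 0.028 ]
shift [-0.003  -0.0004  0.1005] yaw now 157.14194394106298 R [ 0.0009 -0.0002 -1.    ]
```

```bash
python3 -m handwheel '[{"x":-0.003,"y":-0.0004,"z":0.03,"ax":0,"ay":0,"az":0,"jaw":0.8},{"x":0,"y":0,"z":0.035,"ax":0,"ay":0,"az":0,"jaw":0.8},{"x":0,"y":0,"z":0.025,"ax":0,"ay":0,"az":0,"jaw":0.8},{"x":0,"y":0,"z":0.01,"ax":0,"ay":0,"az":0,"jaw":0.8},{"x":0,"y":0,"z":0,"ax":0,"ay":0,"az":0,"jaw":0.8}]' 25
python3 -m handwheel '[{"x":0,"y":0,"z":0,"ax":0,"ay":0,"az":0,"jaw":0.4},{"x":0,"y":0,"z":0,"ax":0,"ay":0,"az":0,"jaw":0.4},{"x":0,"y":0,"z":0,"ax":0,"ay":0,"az":0,"jaw":0.4}]' 25
```

```text
time: 2.68
tcp_pos: [0.4572, 0.2871, 0.0073]
tcp_rot: [0.0, 0.199, 0.98, 0.0]
contact_force: [-0.3, 0.6, -0.5]
width: 0.0705
finger_force: 0.0
time: 3.05
tcp_pos: [0.4576, 0.2875, 0.0076]
tcp_rot: [0.001, 0.199, 0.98, 0.001]
contact_force: [-0.5, -0.0, 4.9]
width: 0.0478
finger_force: 25.0
```

Gripped: width 47.8 mm at 25 N. Lifting, then carrying high over the press to above the pulled-out slide.

```bash
python3 -m handwheel '[{"x":0,"y":0,"z":-0.02,"ax":0,"ay":0,"az":0,"jaw":0.4},{"x":0,"y":0,"z":-0.045,"ax":0,"ay":0,"az":0,"jaw":0.4},{"x":0,"y":0,"z":-0.05,"ax":0,"ay":0,"az":0,"jaw":0.4},{"x":-0.01,"y":-0.02,"z":-0.05,"ax":0,"ay":0,"az":0,"jaw":0.4},{"x":-0.017,"y":-0.035,"z":-0.05,"ax":0,"ay":0,"az":0,"jaw":0.4}]'
python3 -m handwheel '[{"x":-0.017,"y":-0.035,"z":-0.05,"ax":0,"ay":0,"az":0,"jaw":0.4},{"x":-0.017,"y":-0.035,"z":-0.045,"ax":0,"ay":0,"az":0,"jaw":0.4},{"x":-0.017,"y":-0.035,"z":0,"ax":0,"ay":0,"az":0,"jaw":0.4},{"x":-0.017,"y":-0.035,"z":0,"ax":0,"ay":0,"az":0,"jaw":0.4},{"x":-0.017,"y":-0.035,"z":0,"ax":0,"ay":0,"az":0,"jaw":0.4}]'
python3 -m handwheel '[{"x":-0.017,"y":-0.035,"z":0,"ax":0,"ay":0,"az":0,"jaw":0.4},{"x":-0.017,"y":-0.035,"z":0,"ax":0,"ay":0,"az":0,"jaw":0.4},{"x":-0.017,"y":-0.035,"z":0,"ax":0,"ay":0,"az":0,"jaw":0.4},{"x":-0.017,"y":-0.035,"z":0,"ax":0,"ay":0,"az":0,"jaw":0.4},{"x":-0.017,"y":-0.035,"z":0,"ax":0,"ay":0,"az":0,"jaw":0.4}]'
python3 -c "from h import *;s=sense();print(s['joint_positions']);plan(s,[.49,-.335,.32])"
```

```text
time: 3.68
tcp_pos: [0.4595, 0.2263, 0.2224]
tcp_rot: [-0.0, 0.198, 0.98, 0.0]
contact_force: [1.3, -0.6, -2.9]
width: 0.0478
finger_force: 25.0
time: 4.3
tcp_pos: [0.469, 0.0305, 0.315]
tcp_rot: [-0.001, 0.199, 0.98, -0.0]
contact_force: [-0.1, -0.9, -3.9]
width: 0.0476
finger_force: 25.0
time: 4.92
tcp_pos: [0.4789, -0.1633, 0.3147]
tcp_rot: [-0.001, 0.199, 0.98, -0.0]
contact_force: [1.0, -0.9, -3.9]
width: 0.0479
finger_force: 25.0
[ 0.4194  0.4433 -0.2754  1.8096  0.148   0.9112  1.248 ]
shift [-0.0772 -0.1538 -0.0054] yaw now 157.03376722772495 R [ 0.0024 -0.0005 -1.    ]
```

```bash
python3 -m handwheel '[{"x":-0.019,"y":-0.038,"z":-0.001,"ax":0,"ay":0,"az":0,"jaw":0.4},{"x":-0.019,"y":-0.038,"z":-0.001,"ax":0,"ay":0,"az":0,"jaw":0.4},{"x":-0.019,"y":-0.038,"z":-0.001,"ax":0,"ay":0,"az":0,"jaw":0.4},{"x":-0.019,"y":-0.038,"z":-0.001,"ax":0,"ay":0,"az":0,"jaw":0.4},{"x":0,"y":0,"z":0,"ax":0,"ay":0,"az":0.18,"jaw":0.4}]'
for i in 1 2 3 4; do python3 -m handwheel '[{"x":0,"y":0,"z":0,"ax":0,"ay":0,"az":0.18,"jaw":0.4},{"x":0,"y":0,"z":0,"ax":0,"ay":0,"az":0.18,"jaw":0.4},{"x":0,"y":0,"z":0,"ax":0,"ay":0,"az":0.18,"jaw":0.4},{"x":0,"y":0,"z":0,"ax":0,"ay":0,"az":0.18,"jaw":0.4},{"x":0,"y":0,"z":0,"ax":0,"ay":0,"az":0.18,"jaw":0.4}]' | grep tcp; done
python3 -m handwheel '[{"x":0,"y":0,"z":0,"ax":0,"ay":0,"az":0.18,"jaw":0.4},{"x":0,"y":0,"z":0,"ax":0,"ay":0,"az":0,"jaw":0.4},{"x":0,"y":0,"z":0,"ax":0,"ay":0,"az":0,"jaw":0.4}]'
python3 - <<'E'
from h import *
s=sense();im=capture("wrist");im2=capture("scene");cv2.imwrite("pics/w4.png",im);cv2.imwrite("pics/s4.png",im2)
np.save("s4.npy",s,allow_pickle=True)
print(s["joint_positions"],s["joint_velocities"]);plan(s,[.49,-.335,.32])
E
```

```text
time: 5.55
tcp_pos: [0.4882, -0.3364, 0.318]
tcp_rot: [-0.001, 0.292, 0.956, -0.001]
contact_force: [-0.1, 1.7, -3.7]
width: 0.0476
finger_force: 25.0
tcp_pos: [0.4896, -0.331, 0.3184]
tcp_rot: [-0.002, 0.677, 0.736, -0.0]
tcp_pos: [0.4898, -0.3308, 0.3184]
tcp_rot: [-0.001, 0.93, 0.369, -0.001]
tcp_pos: [0.4899, -0.3307, 0.3184]
tcp_rot: [-0.001, 0.997, -0.073, -0.001]
tcp_pos: [0.4901, -0.3306, 0.3184]
tcp_rot: [-0.001, 0.867, -0.499, -0.001]
time: 8.43
tcp_pos: [0.4906, -0.3312, 0.3189]
tcp_rot: [-0.0, 0.821, -0.571, -0.001]
contact_force: [0.5, -0.9, -3.5]
width: 0.0481
finger_force: 25.0
[ 0.0553  0.7022  0.8908  1.592  -0.5872  1.1363 -1.701 ] [ 0.0039 -0.0046  0.0012 -0.0064 -0.0032  0.0007 -0.0102]
shift [ 0.0034  0.0019 -0.0011] yaw now -69.67956642057621 R [-0.0014  0.0002 -1.    ]
```

View pics/w4.png

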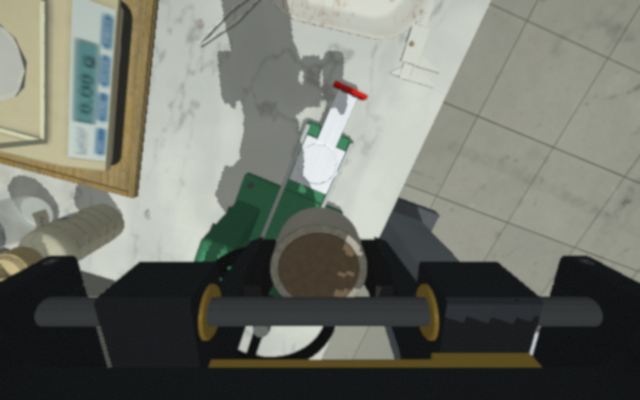

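The wrist view shows the slide pointing up the picture: red tab at about (351,91), recess rim circle around (323,162), held ring at (320,260). Taking a close crop to fit the recess.

Run:
```python
from h import *
s=np.load("s4.npy",allow_pickle=True).item();im=cv2.imread("pics/w4.png")
c=cv2.resize(im[70:220,260:400],None,fx=4,fy=4,interpolation=cv2.INTER_CUBIC)
c=cv2.createCLAHE(3,(4,4)).apply(cv2.cvtColor(c,cv2.COLOR_BGR2GRAY));cv2.imwrite("pics/c4.png",c)
b,g,r=[im[60:120,310:390,i].astype(int) for i in range(3)]
m=((r-g)>60);v,u=np.nonzero(m);uv=np.array([u,v]).T+[310,60];pc=cv2.minAreaRect(uv.astype(np.float32));print(pc,at("wrist",pc[0],.059,s),at("wrist",pc[0],.055,s))
print(at("wrist",(323,162),.035,s))
t=cv2.imread("pics/top0.png")[180:215,460:485].astype(int);m=(t[...,2]-t[...,1])>40;v,u=np.nonzero(m);c=u.mean()+460,v.mean()+180;print(c,at("top",c,.057))
```

```text
((350.4315185546875, 90.09769439697266), (34.90867233276367, 6.001153469085693), 25.559967041015625) [ 0.4865 -0.4473  0.059 ] [ 0.4862 -0.4477  0.055 ]
[ 0.4852 -0.34    0.035 ]
(np.float64(472.0408163265306), np.float64(197.0)) [ 0.4867 -0.4431  0.057 ]
```

View pics/c4.png

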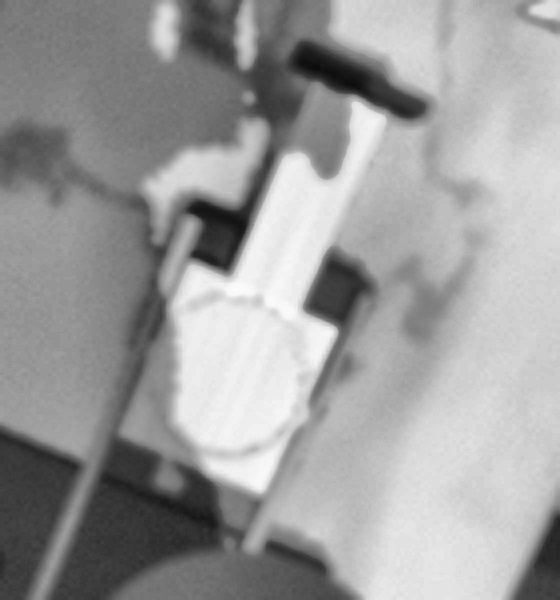

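Recess rim spans crop x 172–305 and y 295–452, so its centre is at image pixel (319.5,163.3). Checking that against the given 116.5 mm to the tab centre.

Run:
```python
from h import *
s=np.load("s4.npy",allow_pickle=True).item()
N=at("wrist",(319.5,163.3),.035,s);T=at("wrist",(350.43,90.1),.057,s)
a=np.radians(25.56);d=np.array([np.cos(a),np.sin(a)])*17
A=at("wrist",np.array([350.43,90.1])-d,.057,s);B=at("wrist",np.array([350.43,90.1])+d,.057,s)
print("nest",N,"tab",T,"dist",np.linalg.norm((N-T)[:2]),"dir",(T-N)[:2]/np.linalg.norm((T-N)[:2]),"tab axis",A-B,np.linalg.norm(A-B))
H=at("top",(393.5,186.3),.217);print("hub",H,"nest-hub",np.linalg.norm((N-H)[:2]),(N-H)[:2],"scene tab",proj("scene",T),proj("scene",N))
print(at("scene",proj("scene",T),.057))
```

```text
nest [ 0.4895 -0.3363  0.035 ] tab [ 0.4863 -0.4475  0.057 ] dist 0.11124673674400598 dir [-0.0287 -0.9996] tab axis [ 0.0459 -0.0028  0.    ] 0.045941062006685865
hub [ 0.4994 -0.1974  0.217 ] nest-hub 0.13921277453245026 [-0.0099 -0.1389] scene tab [412.4079 179.3866] [387.3961 195.482 ]
[ 0.4863 -0.4475  0.057 ]
```

Estimates of the nest disagree by 3–5 mm, against 4 mm clearance. Aligning yaw and taking a closer, side-offset look.

```bash
python3 -m handwheel '[{"x":0,"y":0,"z":0,"ax":0,"ay":0,"az":0.186,"jaw":0.4},{"x":0,"y":0,"z":0,"ax":0,"ay":0,"az":0.186,"jaw":0.4},{"x":0.01,"y":0.035,"z":0.045,"ax":0,"ay":0,"az":0,"jaw":0.4},{"x":0,"y":0.035,"z":0.045,"ax":0,"ay":0,"az":0,"jaw":0.4},{"x":0,"y":0,"z":0.04,"ax":0,"ay":0,"az":0,"jaw":0.4}]'
python3 -m handwheel '[{"x":0,"y":0,"z":0,"ax":0,"ay":0,"az":0,"jaw":0.4},{"x":0,"y":0,"z":0,"ax":0,"ay":0,"az":0,"jaw":0.4}]'
python3 - <<'E'
from h import *
s=sense();im=capture("wrist");np.save("s5.npy",s,allow_pickle=True);cv2.imwrite("pics/w5.png",im)
print(s["joint_positions"],s["tcp_pos"]);u=proj("wrist",[.491,-.334,.035],s).astype(int);print(u)
u0=u-[110,75];u0=np.maximum(u0,0);print(u0)
c=cv2.resize(im[u0[1]:u0[1]+170,u0[0]:u0[0]+220],None,fx=3.5,fy=3.5,interpolation=cv2.INTER_CUBIC)
cv2.imwrite("pics/c5.png",c)
E
```

```text
time: 9.15
tcp_pos: [0.4175, -0.3403, 0.1886]
tcp_rot: [-0.0, -0.699, 0.715, 0.001]
contact_force: [1.3, 0.3, -3.1]
width: 0.0479
finger_force: 25.0
time: 9.4
tcp_pos: [0.4217, -0.3414, 0.1908]
tcp_rot: [0.0, -0.7, 0.714, -0.001]
contact_force: [0.2, -0.6, -4.2]
width: 0.0478
finger_force: 25.0
[ 0.1336  0.8109  0.8481  1.8978 -0.8311  0.8273 -1.7275] [ 0.4217 -0.3414  0.1908]
[256 195]
[146 120]
```

View pics/c5.png

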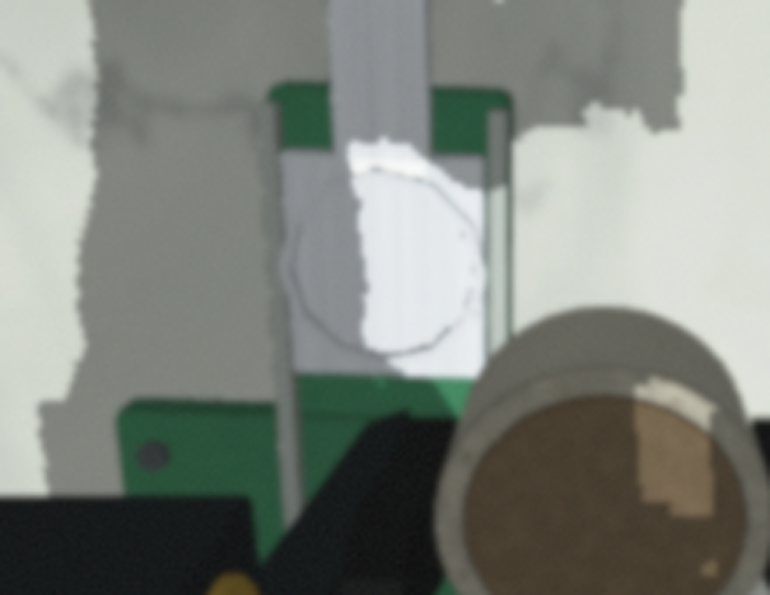

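The recess rim is clear at crop x 288–484 and y 166–356, so its centre is at image (256,194). This matches the prediction for (0.491,-0.334), and the held ring is centred near crop (605,533).

Run:
```python
from h import *
s0=np.load("s5.npy",allow_pickle=True).item();s=sense()
N=at("wrist",(255.9,194.2),.035,s0);print("nest",N,"now",s["tcp_pos"])
R=rot(s0).as_matrix()
for dx in(-.003,0,.003):
  th=np.linspace(0,6.28,60)
  P=np.array([proj("wrist",s0["tcp_pos"]+R@np.array([dx+.0245*np.cos(t),.0245*np.sin(t),-.021]),s0) for t in th])
  c=(P+.36-[146,120])*3.5;print(dx,"rim crop: x",c[:,0].min(),c[:,0].max(),"top",c[:,1].min())
plan(s,[N[0],N[1],.07])
```

```text
nest [ 0.4915 -0.3353  0.035 ] now [ 0.4218 -0.3415  0.1911]
-0.003 rim crop: x 436.7802183271958 773.1985253665435 top 408.17373778669196
0 rim crop: x 435.7121193883481 774.2346703787103 top 388.1542403301359
0.003 rim crop: x 434.63057571226614 775.2838597734066 top 367.8702041957471
shift [-0.0079 -0.0693  0.1212] yaw now -91.10088847122499 R [ 0.0025 -0.0026 -1.    ]
```

```bash
python3 -m handwheel '[{"x":-0.01,"y":-0.035,"z":0,"ax":0,"ay":0,"az":0,"jaw":0.4},{"x":0,"y":-0.0343,"z":0.03,"ax":0,"ay":0,"az":0,"jaw":0.4},{"x":0,"y":0,"z":0.04,"ax":0,"ay":0,"az":0,"jaw":0.4},{"x":0,"y":0,"z":0.035,"ax":0,"ay":0,"az":0,"jaw":0.4},{"x":0,"y":0,"z":0.016,"ax":0,"ay":0,"az":0,"jaw":0.4}]'
python3 -m handwheel '[{"x":0,"y":0,"z":0,"ax":0,"ay":0,"az":0,"jaw":0.4},{"x":0,"y":0,"z":0,"ax":0,"ay":0,"az":0,"jaw":0.4},{"x":0,"y":0,"z":0,"ax":0,"ay":0,"az":0,"jaw":0.4}]'
python3 -c "from h import *;plan(sense(),[.4915,-.3333,.0395])"
```

```text
time: 10.07
tcp_pos: [0.4911, -0.3315, 0.0679]
tcp_rot: [0.0, -0.701, 0.714, -0.0]
contact_force: [-0.2, 0.1, -3.4]
width: 0.048
finger_force: 25.0
time: 10.45
tcp_pos: [0.491, -0.3323, 0.0697]
tcp_rot: [0.0, -0.7, 0.714, -0.001]
contact_force: [0.0, 0.0, -3.5]
width: 0.0476
finger_force: 25.0
shift [ 0.0009 -0.0005  0.0302] yaw now -91.13751246108289 R [ 0.0016 -0.0019 -1.    ]
```

```bash
python3 -m handwheel '[{"x":0.001,"y":-0.0005,"z":0.014,"ax":0,"ay":0,"az":0,"jaw":0.4},{"x":0,"y":0,"z":0.008,"ax":0,"ay":0,"az":0,"jaw":0.4},{"x":0,"y":0,"z":0.004,"ax":0,"ay":0,"az":0,"jaw":0.4},{"x":0,"y":0,"z":0,"ax":0,"ay":0,"az":0,"jaw":0.4}]'
python3 -m handwheel '[{"x":0,"y":0,"z":0.002,"ax":0,"ay":0,"az":0,"jaw":0.4},{"x":0,"y":0,"z":0.001,"ax":0,"ay":0,"az":0,"jaw":0.4},{"x":0,"y":0,"z":0,"ax":0,"ay":0,"az":0,"jaw":0.4}]'
python3 -m handwheel '[{"x":0,"y":0,"z":0.001,"ax":0,"ay":0,"az":0,"jaw":0.4},{"x":0,"y":0,"z":0,"ax":0,"ay":0,"az":0,"jaw":0.4}]'
```

```text
time: 10.95
tcp_pos: [0.4904, -0.3326, 0.0419]
tcp_rot: [0.0, -0.7, 0.714, 0.0]
contact_force: [0.0, 0.2, -4.1]
width: 0.0478
finger_force: 25.0
time: 11.32
tcp_pos: [0.4907, -0.3327, 0.0397]
tcp_rot: [0.0, -0.7, 0.714, -0.0]
contact_force: [0.4, 1.4, 0.6]
width: 0.0474
finger_force: 25.0
time: 11.58
tcp_pos: [0.4907, -0.3332, 0.0396]
tcp_rot: [0.0, -0.7, 0.714, -0.001]
contact_force: [-0.8, 2.7, 7.3]
width: 0.0474
finger_force: 25.0
```

Contact came at TCP z 0.0397, so the ring bottom is at about 0.0325 and seated on the recess floor rather than the rim. Releasing and checking.

```bash
python3 -m handwheel '[{"x":0,"y":0,"z":-0.001,"ax":0,"ay":0,"az":0,"jaw":0.75},{"x":0,"y":0,"z":0,"ax":0,"ay":0,"az":0,"jaw":0.75},{"x":0,"y":0,"z":0,"ax":0,"ay":0,"az":0,"jaw":0.75}]'
python3 -m handwheel '[{"x":0,"y":0,"z":-0.02,"ax":0,"ay":0,"az":0,"jaw":0.75},{"x":0,"y":0,"z":-0.04,"ax":0,"ay":0,"az":0,"jaw":0.75},{"x":0,"y":0,"z":-0.03,"ax":0,"ay":0,"az":0,"jaw":0.75},{"x":0.03,"y":0,"z":0,"ax":0,"ay":0,"az":0,"jaw":0.75},{"x":0.03,"y":0,"z":0,"ax":0,"ay":0,"az":0,"jaw":0.0}]'
python3 -m handwheel '[{"x":0.04,"y":0,"z":0,"ax":0,"ay":0,"az":0,"jaw":0.0},{"x":0.04,"y":0,"z":0,"ax":0,"ay":0,"az":0,"jaw":0.0},{"x":0.02,"y":0,"z":0,"ax":0,"ay":0,"az":0,"jaw":0.0},{"x":0,"y":0,"z":0,"ax":0,"ay":0,"az":0,"jaw":0.0},{"x":0,"y":0,"z":0,"ax":0,"ay":0,"az":0,"jaw":0.0}]'
python3 - <<'E'
from h import *
s=sense();im=capture("wrist");np.save("s6.npy",s,allow_pickle=True);cv2.imwrite("pics/w6.png",im)
print(s["tcp_pos"]);print([proj("wrist",p,s) for p in([.4915,-.335,.06],[.486,-.4495,.059])])
t=capture("top");i=capture("scene")
c=lambda a,f:cv2.resize(a,None,fx=f,fy=f,interpolation=cv2.INTER_CUBIC)
A=cv2.resize(im,(400,250),interpolation=cv2.INTER_AREA);B=c(t[135:235,350:510],2.5);C=c(i[130:250,330:460],3)[:250,:390]
cv2.imwrite("pics/m6.png",np.vstack([A,B]))
E
```

```text
time: 11.95
tcp_pos: [0.4907, -0.3329, 0.0393]
tcp_rot: [-0.0, -0.7, 0.714, -0.0]
contact_force: [1.0, 0.0, -0.3]
width: 0.066
finger_force: 0.0
time: 12.58
tcp_pos: [0.4899, -0.3934, 0.1314]
tcp_rot: [0.0, -0.7, 0.714, -0.001]
contact_force: [0.1, 0.6, 0.4]
width: 0.0582
finger_force: 0.0
time: 13.2
tcp_pos: [0.4877, -0.4914, 0.1297]
tcp_rot: [0.0, -0.7, 0.714, 0.0]
contact_force: [0.2, -0.2, 0.1]
width: 0.008
finger_force: 0.0
[ 0.4877 -0.4914  0.1297]
[array([317.7668, 364.2135]), array([321.3147, 259.2438])]
```

View pics/m6.png

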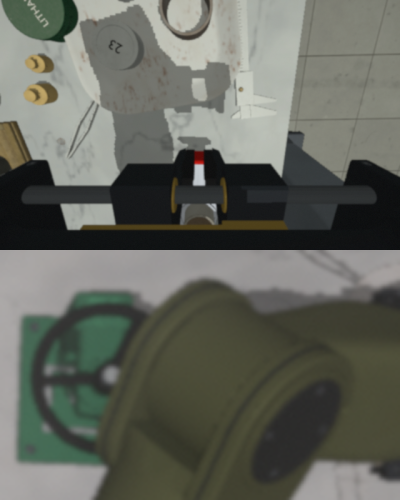

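The wrist view shows the red tab between the closed fingers at about (198,157) in the shrunken view, with the seated ring behind it. Lowering behind the tab.

```bash
python3 -c "
from h import *
s=np.load('s6.npy',allow_pickle=True).item()
im=cv2.imread('pics/w6.png')[220:290,290:350].astype(int);m=(im[...,2]-im[...,1])>60;v,u=np.nonzero(m);print(u.min()+290,u.max()+290,v.min()+220,v.max()+220,at('wrist',(u.mean()+290,v.min()+220),.059,s),at('wrist',(320,180),.0,s))"
python3 -m handwheel '[{"x":-0.004,"y":0,"z":0.03,"ax":0,"ay":0,"az":0,"jaw":0.0},{"x":-0.004,"y":0,"z":0.035,"ax":0,"ay":0,"az":0,"jaw":0.0},{"x":0,"y":0,"z":0.015,"ax":0,"ay":0,"az":0,"jaw":0.0},{"x":0,"y":0,"z":0.006,"ax":0,"ay":0,"az":0,"jaw":0.0},{"x":0,"y":0,"z":0,"ax":0,"ay":0,"az":0,"jaw":0.0}]'
```

```text
310 326 243 262 [ 0.4884 -0.4649  0.059 ] [ 0.4857 -0.5057  0.    ]
time: 13.98
tcp_pos: [0.4877, -0.4853, 0.044]
tcp_rot: [-0.0, -0.7, 0.714, -0.001]
contact_force: [0.4, -0.4, 0.6]
width: 0.0005
finger_force: 0.0
```

```bash
python3 -m handwheel '[{"x":-0.008,"y":0,"z":0,"ax":0,"ay":0,"az":0,"jaw":0},{"x":-0.008,"y":0,"z":0,"ax":0,"ay":0,"az":0,"jaw":0},{"x":-0.01,"y":-0.0003,"z":0,"ax":0,"ay":0,"az":0,"jaw":0},{"x":-0.012,"y":-0.0003,"z":0,"ax":0,"ay":0,"az":0,"jaw":0},{"x":-0.012,"y":-0.0003,"z":0,"ax":0,"ay":0,"az":0,"jaw":0}]'
python3 -m handwheel '[{"x":-0.013,"y":-0.0004,"z":0,"ax":0,"ay":0,"az":0,"jaw":0},{"x":-0.013,"y":-0.0004,"z":0,"ax":0,"ay":0,"az":0,"jaw":0},{"x":-0.013,"y":-0.0004,"z":0,"ax":0,"ay":0,"az":0,"jaw":0},{"x":-0.013,"y":-0.0004,"z":0,"ax":0,"ay":0,"az":0,"jaw":0},{"x":-0.013,"y":-0.0004,"z":0,"ax":0,"ay":0,"az":0,"jaw":0}]'
python3 -m handwheel '[{"x":-0.012,"y":-0.0004,"z":0,"ax":0,"ay":0,"az":0,"jaw":0},{"x":-0.01,"y":-0.0004,"z":0,"ax":0,"ay":0,"az":0,"jaw":0},{"x":-0.006,"y":-0.0004,"z":0,"ax":0,"ay":0,"az":0,"jaw":0},{"x":-0.002,"y":0,"z":0,"ax":0,"ay":0,"az":0,"jaw":0}]'
```

```text
time: 14.6
tcp_pos: [0.4898, -0.4347, 0.0439]
tcp_rot: [-0.0, -0.7, 0.714, -0.001]
contact_force: [0.8, -3.2, 1.3]
width: 0.0005
finger_force: 1.4
time: 15.22
tcp_pos: [0.4929, -0.3689, 0.0434]
tcp_rot: [0.0, -0.7, 0.714, -0.0]
contact_force: [1.6, -2.5, 1.7]
width: 0.0003
finger_force: 1.5
time: 15.72
tcp_pos: [0.4944, -0.3392, 0.0432]
tcp_rot: [0.0, -0.7, 0.714, 0.0]
contact_force: [1.2, -2.6, -0.5]
width: 0.0004
finger_force: 1.3
```

```bash
for i in 1 2; do python3 -m handwheel '[{"x":-0.003,"y":0,"z":0,"ax":0,"ay":0,"az":0,"jaw":0},{"x":-0.002,"y":0,"z":0,"ax":0,"ay":0,"az":0,"jaw":0}]' | grep -E "tcp_pos|cont"; done
python3 -m handwheel '[{"x":-0.002,"y":0,"z":0,"ax":0,"ay":0,"az":0,"jaw":0}]' | grep -E "tcp_pos|cont"
python3 -m handwheel '[{"x":-0.002,"y":0,"z":0,"ax":0,"ay":0,"az":0,"jaw":0}]' | grep -E "tcp_pos|cont"
```

```text
tcp_pos: [0.4946, -0.3348, 0.0432]
contact_force: [1.6, -2.6, -1.0]
tcp_pos: [0.4948, -0.3295, 0.0433]
contact_force: [1.8, -2.8, -0.8]
tcp_pos: [0.4948, -0.3276, 0.0433]
contact_force: [0.7, -2.5, -1.2]
tcp_pos: [0.4948, -0.3276, 0.0434]
contact_force: [1.4, -7.8, -5.5]
```

```bash
python3 -m handwheel '[{"x":-0.002,"y":0,"z":0,"ax":0,"ay":0,"az":0,"jaw":0},{"x":-0.001,"y":0,"z":0,"ax":0,"ay":0,"az":0,"jaw":0}]' | grep -E "tcp_pos|cont"
python3 -m handwheel '[{"x":0.01,"y":0,"z":0,"ax":0,"ay":0,"az":0,"jaw":0},{"x":0.04,"y":0,"z":0,"ax":0,"ay":0,"az":0,"jaw":0},{"x":0.04,"y":0,"z":-0.03,"ax":0,"ay":0,"az":0,"jaw":0},{"x":0,"y":0,"z":-0.06,"ax":0,"ay":0,"az":0,"jaw":0},{"x":0,"y":0,"z":-0.06,"ax":0,"ay":0,"az":0,"jaw":0}]' | grep -E "tcp_pos|cont"
python3 -m handwheel '[{"x":0,"y":0,"z":-0.06,"ax":0,"ay":0,"az":0,"jaw":0},{"x":0,"y":0,"z":-0.06,"ax":0,"ay":0,"az":0,"jaw":0},{"x":0,"y":0,"z":-0.04,"ax":0,"ay":0,"az":0,"jaw":0},{"x":0,"y":0,"z":0,"ax":0,"ay":0,"az":0,"jaw":0},{"x":0,"y":0,"z":0,"ax":0,"ay":0,"az":0,"jaw":0}]'
python3 - <<'E'
from h import *
s=sense();im=capture("wrist");np.save("s7.npy",s,allow_pickle=True);cv2.imwrite("pics/w7.png",im);t=capture("top");cv2.imwrite("pics/t7.png",t)
cv2.imwrite("pics/s7.png",capture("scene"))
print(s["tcp_pos"],s["joint_positions"]);print(proj("wrist",[.498,-.199,.215],s),proj("wrist",[.498,-.199,.032],s))
i=cv2.imread("pics/s7.png");c=lambda a,f:cv2.resize(a,None,fx=f,fy=f,interpolation=cv2.INTER_CUBIC)
B=c(t[130:230,340:500],2.4);C=c(i[110:235,290:450],2.4)
cv2.imwrite("pics/m7.png",np.vstack([B,C]))
E
```

```text
tcp_pos: [0.4948, -0.3275, 0.0436]
contact_force: [3.0, -11.2, -9.1]
tcp_pos: [0.4918, -0.4116, 0.1941]
contact_force: [0.7, 0.1, -0.1]
time: 17.98
tcp_pos: [0.4926, -0.4113, 0.3519]
tcp_rot: [0.001, -0.7, 0.714, 0.002]
contact_force: [-0.1, 0.3, -1.0]
width: 0.0007
finger_force: 0.0
[ 0.4926 -0.4113  0.3519] [ 0.2209  0.7414  0.8679  1.3754 -0.5676  1.286  -2.0448]
[317.2782 352.9884] [317.3246 273.9153]
```

View pics/m7.png

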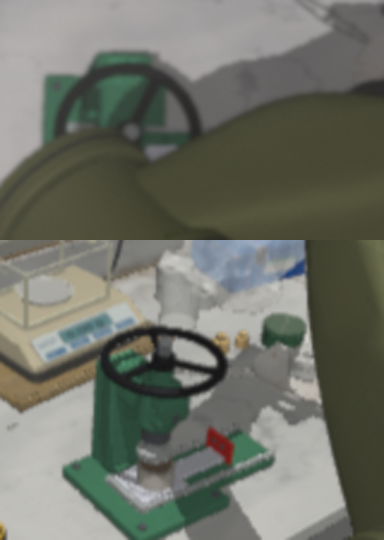

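The slide is home: the red tab is in against the base, the specimen stands under the plunger at about (155,468) in the picture, and the wheel is clear. From the top views, spokes lie at world angles of about -30°, 90° and 210°, so one gap faces -y. Entering it with the closed fingers.

```bash
cat > q.py <<'E'
from h import *
s=sense();c=np.array([.4985,-.1985]);p=s["tcp_pos"][:2]-c;F=s["contact_force"];M=s["torque"]
print("t %.2f ang %.1f r %.4f z %.4f F %s M %s rxF %.3f T %.3f"%(s["time"],np.degrees(np.arctan2(p[1],p[0])),np.hypot(*p),s["tcp_pos"][2],F,M,p[0]*F[1]-p[1]*F[0],p[0]*F[1]-p[1]*F[0]+M[2]))
E
python3 -c "from h import *;plan(sense(),[.4985,-.2375,.199])"; python3 q.py
python3 -m handwheel '[{"x":-0.04,"y":-0.0015,"z":0,"ax":0,"ay":0,"az":0,"jaw":0},{"x":-0.045,"y":-0.0015,"z":0,"ax":0,"ay":0,"az":0,"jaw":0},{"x":-0.045,"y":0,"z":0,"ax":0,"ay":0,"az":0,"jaw":0},{"x":-0.044,"y":0,"z":0,"ax":0,"ay":0,"az":0,"jaw":0},{"x":0,"y":0,"z":0,"ax":0,"ay":0,"az":0,"jaw":0}]'
python3 -m handwheel '[{"x":0,"y":0,"z":0,"ax":0,"ay":0,"az":0,"jaw":0},{"x":0,"y":0,"z":0.04,"ax":0,"ay":0,"az":0,"jaw":0},{"x":0,"y":0,"z":0.04,"ax":0,"ay":0,"az":0,"jaw":0},{"x":0,"y":0,"z":0.02,"ax":0,"ay":0,"az":0,"jaw":0},{"x":0,"y":0,"z":0,"ax":0,"ay":0,"az":0,"jaw":0}]'
python3 - <<'E'
from h import *
s=sense();im=capture("wrist");i=capture("scene");t=capture("top")
plan(s,[.4985,-.2375,.199])
c=lambda a,f:cv2.resize(a,None,fx=f,fy=f,interpolation=cv2.INTER_CUBIC)
cv2.imwrite("pics/m8.png",np.hstack([c(i[100:225,290:450],2.4),c(im[200:400,160:480],1.2)[:,:384][60:]if 0 else cv2.resize(im[150:400,120:520],(480,300))]))
E
```

```text
shift [-0.1738 -0.0027  0.153 ] yaw now -91.16789277319592 R [-0.0032  0.0026 -1.    ]
t 18.12 ang -91.6 r 0.2132 z 0.3514 F [ 0.161  -0.987   0.9224] M [0.1322 0.0754 0.0281] rxF 0.040 T 0.068
time: 18.75
tcp_pos: [0.5003, -0.2344, 0.3519]
tcp_rot: [0.0, -0.702, 0.712, 0.002]
contact_force: [0.4, -1.4, 0.6]
width: 0.0008
finger_force: 0.0
time: 19.38
tcp_pos: [0.4983, -0.2401, 0.252]
tcp_rot: [-0.001, -0.699, 0.715, 0.001]
contact_force: [-0.2, 0.1, -0.4]
width: -0.0001
finger_force: 0.0
shift [-0.0025 -0.0003  0.053 ] yaw now -91.33103407001775 R [-0.0005  0.0033 -1.    ]
```

View pics/m8.png

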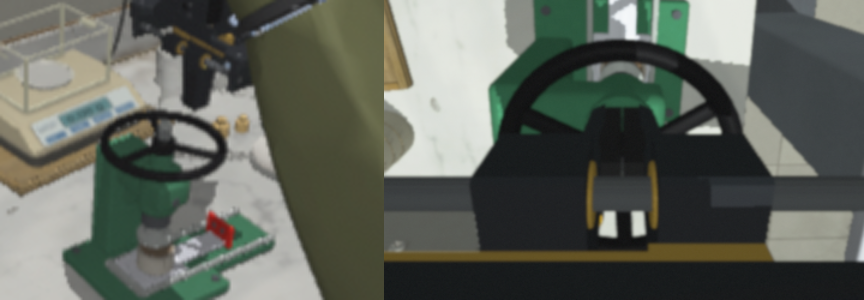

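The wrist view shows the closed fingers in the middle of a gap, with spokes equally to both sides. That was one picture over the allowance, so I'll work by numbers from here. Descending, and computing the arc steps.

```bash
python3 -m handwheel '[{"x":-0.002,"y":0,"z":0.025,"ax":0,"ay":0,"az":0,"jaw":0},{"x":0,"y":0,"z":0.02,"ax":0,"ay":0,"az":0,"jaw":0},{"x":0,"y":0,"z":0.0075,"ax":0,"ay":0,"az":0,"jaw":0},{"x":0,"y":0,"z":0,"ax":0,"ay":0,"az":0,"jaw":0},{"x":0,"y":0,"z":0,"ax":0,"ay":0,"az":0,"jaw":0}]'
python3 q.py
python3 - <<'E'
from h import *
s=sense();R=rot(s).as_matrix()[:2,:2];plan(s,[.4985,-.2375,.199])
for k in range(18):
    a,b=np.radians([-90-20*k,-110-20*k]);d=R.T@(.039*np.array([np.cos(b)-np.cos(a),np.sin(b)-np.sin(a)]));print(-90-20*k,np.round(d,4))
E
```

```text
time: 20.15
tcp_pos: [0.5001, -0.2375, 0.2018]
tcp_rot: [0.0, -0.7, 0.714, -0.001]
contact_force: [0.4, 1.3, -0.1]
width: 0.0005
finger_force: 0.0
t 20.15 ang -87.6 r 0.0390 z 0.2018 F [ 0.4307  1.3403 -0.1398] M [0.1341 0.0519 0.0019] rxF 0.019 T 0.021
shift [0.0001 0.0016 0.0028] yaw now -91.17784145126755 R [ 0.0009 -0.0016 -1.    ]
-90 [-0.0021  0.0134]
-110 [-0.0065  0.0119]
-130 [-0.0102  0.0089]
-150 [-0.0126  0.0049]
-170 [-0.0135  0.0003]
-190 [-0.0128 -0.0044]
-210 [-0.0106 -0.0085]
-230 [-0.007  -0.0116]
-250 [-0.0026 -0.0133]
-270 [ 0.0021 -0.0134]
-290 [ 0.0065 -0.0119]
-310 [ 0.0102 -0.0089]
-330 [ 0.0126 -0.0049]
-350 [ 0.0135 -0.0003]
-370 [0.0128 0.0044]
-390 [0.0106 0.0085]
-410 [0.007  0.0116]
-430 [0.0026 0.0133]
```

```bash
H="python3 -m handwheel"
$H '[{"x":-0.0021,"y":0.015,"z":0.001,"ax":0,"ay":0,"az":0,"jaw":0}]' >/dev/null; python3 q.py
$H '[{"x":-0.0065,"y":0.0119,"z":0,"ax":0,"ay":0,"az":0,"jaw":0}]' >/dev/null; python3 q.py
$H '[{"x":-0.0102,"y":0.0089,"z":0,"ax":0,"ay":0,"az":0,"jaw":0}]' >/dev/null; python3 q.py
$H '[{"x":-0.0126,"y":0.0049,"z":0,"ax":0,"ay":0,"az":0,"jaw":0}]' >/dev/null; python3 q.py
$H '[{"x":-0.0135,"y":0.0003,"z":0,"ax":0,"ay":0,"az":0,"jaw":0}]' >/dev/null; python3 q.py
$H '[{"x":-0.0128,"y":-0.0044,"z":0,"ax":0,"ay":0,"az":0,"jaw":0}]' >/dev/null; python3 q.py
```

```text
t 20.27 ang -109.0 r 0.0386 z 0.2007 F [-0.2161  0.8924 -0.1117] M [0.0805 0.1368 0.0191] rxF -0.019 T 0.000
t 20.40 ang -125.9 r 0.0391 z 0.2014 F [ 6.3543 -3.5307 -0.2133] M [-0.6619 -1.2263 -0.0184] rxF 0.282 T 0.264
t 20.52 ang -144.6 r 0.0381 z 0.2018 F [ 4.8155 -4.1292  0.3839] M [-0.818  -0.8427  0.0307] rxF 0.234 T 0.265
t 20.65 ang -163.0 r 0.0371 z 0.2021 F [  6.1322 -11.5294  -3.8133] M [-2.2305 -1.0937 -0.1959] rxF 0.476 T 0.280
t 20.77 ang 179.9 r 0.0360 z 0.2025 F [  1.6272 -11.8533  -0.4515] M [-2.4559 -0.2254 -0.2554] rxF 0.427 T 0.171
t 20.90 ang 158.1 r 0.0358 z 0.2023 F [-2.9135 -9.5509  0.8679] M [-1.7747  0.7228 -0.1333] rxF 0.357 T 0.223
```

T (moment about the hub) reads about 0.27 N m in free running, matching the stated drag. Continuing round.

```bash
H="python3 -m handwheel"
$H '[{"x":-0.0116,"y":-0.007,"z":0,"ax":0,"ay":0,"az":0,"jaw":0}]' >/dev/null; python3 q.py
$H '[{"x":-0.008,"y":-0.0112,"z":0,"ax":0,"ay":0,"az":0,"jaw":0}]' >/dev/null; python3 q.py
$H '[{"x":-0.0026,"y":-0.0133,"z":0,"ax":0,"ay":0,"az":0,"jaw":0}]' >/dev/null; python3 q.py
$H '[{"x":0.0021,"y":-0.0134,"z":0,"ax":0,"ay":0,"az":0,"jaw":0}]' >/dev/null; python3 q.py
$H '[{"x":0.0065,"y":-0.0119,"z":0,"ax":0,"ay":0,"az":0,"jaw":0}]' >/dev/null; python3 q.py
$H '[{"x":0.0102,"y":-0.0089,"z":0,"ax":0,"ay":0,"az":0,"jaw":0}]' >/dev/null; python3 q.py
```

```text
t 21.02 ang 135.9 r 0.0388 z 0.2015 F [-5.0298 -5.5725  1.2809] M [-1.0976  1.0682 -0.0753] rxF 0.291 T 0.216
t 21.15 ang 115.9 r 0.0405 z 0.2009 F [-7.6731 -5.3051  0.3645] M [-1.1532  1.8349 -0.179 ] rxF 0.374 T 0.195
t 21.27 ang 99.4 r 0.0399 z 0.2005 F [-10.3208  -3.6504   0.7512] M [-0.4838  2.1713 -0.1463] rxF 0.430 T 0.284
t 21.40 ang 80.6 r 0.0396 z 0.1998 F [-8.7974  1.3141  0.2006] M [ 0.269   1.8506 -0.0387] rxF 0.352 T 0.314
t 21.52 ang 62.1 r 0.0389 z 0.1992 F [-10.5584   4.5519   0.8885] M [ 1.0286  2.1234 -0.0394] rxF 0.446 T 0.406
t 21.65 ang 44.1 r 0.0373 z 0.1988 F [-10.1239   8.8719   0.6752] M [1.7215 1.9822 0.0264] rxF 0.500 T 0.526
```

T is climbing (0.31, 0.41, 0.53), so the plunger appears to be on the soil. Taking small steps now.

```bash
H="python3 -m handwheel"
for i in 1 2 3; do $H '[{"x":0,"y":0,"z":0,"ax":0,"ay":0,"az":0,"jaw":0}]' >/dev/null; python3 q.py; done
```

```text
t 21.77 ang 40.2 r 0.0379 z 0.1990 F [-5.1974  4.7897 -1.5317] M [0.9725 0.9234 0.0104] rxF 0.266 T 0.276
t 21.90 ang 39.8 r 0.0383 z 0.1993 F [-3.2593  4.2964 -1.1335] M [0.9013 0.7883 0.046 ] rxF 0.206 T 0.253
t 22.02 ang 39.7 r 0.0385 z 0.1994 F [-3.2527  3.6638 -2.3038] M [0.8874 0.7573 0.0277] rxF 0.188 T 0.216
```

```bash
H="python3 -m handwheel"
$H '[{"x":0.0016,"y":-0.0012,"z":0,"ax":0,"ay":0,"az":0,"jaw":0}]' >/dev/null; python3 q.py
$H '[{"x":0.0016,"y":-0.0012,"z":0,"ax":0,"ay":0,"az":0,"jaw":0}]' >/dev/null; python3 q.py
$H '[{"x":0.0017,"y":-0.0011,"z":0,"ax":0,"ay":0,"az":0,"jaw":0}]' >/dev/null; python3 q.py
$H '[{"x":0.0017,"y":-0.001,"z":0,"ax":0,"ay":0,"az":0,"jaw":0}]' >/dev/null; python3 q.py
```

```text
t 22.15 ang 39.4 r 0.0384 z 0.1992 F [-7.7726  8.4652  2.7728] M [1.864  1.5277 0.0466] rxF 0.440 T 0.487
t 22.27 ang 38.1 r 0.0382 z 0.1991 F [-8.0892  8.124   2.8572] M [1.8637 1.7176 0.0004] rxF 0.435 T 0.435
t 22.40 ang 35.6 r 0.0380 z 0.1990 F [-8.7882  8.9078  2.7423] M [1.9608 1.715  0.0464] rxF 0.470 T 0.516
t 22.52 ang 33.1 r 0.0380 z 0.1989 F [-7.6579 10.4865  2.858 ] M [1.9962 1.6879 0.0278] rxF 0.493 T 0.520
```

```bash
H="python3 -m handwheel"
$H '[{"x":0.0018,"y":-0.001,"z":0,"ax":0,"ay":0,"az":0,"jaw":0}]' >/dev/null; python3 q.py
$H '[{"x":0.0018,"y":-0.0009,"z":0,"ax":0,"ay":0,"az":0,"jaw":0}]' >/dev/null; python3 q.py
$H '[{"x":0.0018,"y":-0.0008,"z":0,"ax":0,"ay":0,"az":0,"jaw":0}]' >/dev/null; python3 q.py
```

```text
t 22.65 ang 30.4 r 0.0380 z 0.1988 F [-7.7918 10.3874  2.6248] M [2.1636 1.7214 0.0367] rxF 0.490 T 0.527
t 22.77 ang 27.8 r 0.0380 z 0.1987 F [-7.6311 11.1176  1.5855] M [2.1667 1.7321 0.0235] rxF 0.509 T 0.533
t 22.90 ang 26.7 r 0.0382 z 0.1986 F [-10.8413  14.778    5.827 ] M [ 3.0103  2.0171 -0.1508] rxF 0.690 T 0.539
```

```bash
H="python3 -m handwheel"
$H '[{"x":0.0019,"y":-0.0007,"z":0,"ax":0,"ay":0,"az":0,"jaw":0}]' >/dev/null; python3 q.py
$H '[{"x":0.0019,"y":-0.0006,"z":0,"ax":0,"ay":0,"az":0,"jaw":0}]' >/dev/null; python3 q.py
```

```text
t 23.02 ang 26.1 r 0.0382 z 0.1985 F [-10.6106  17.5018  10.2842] M [ 3.7209  2.4576 -0.2702] rxF 0.779 T 0.508
t 23.15 ang 25.7 r 0.0382 z 0.1984 F [-11.9343  21.7835  12.2129] M [ 4.2777  2.7458 -0.3731] rxF 0.946 T 0.573
```

The force is growing while T stays about 0.55. That fits the contact shifting to the finger's inner corner, where the lever is short. Backing off a little, turning the tool with the spoke, and measuring again.

```bash
H="python3 -m handwheel"
python3 -c "from h import *;print(sense()['joint_positions'])"
$H '[{"x":-0.008,"y":0.0025,"z":0,"ax":0,"ay":0,"az":0,"jaw":0},{"x":-0.003,"y":0,"z":0,"ax":0,"ay":0,"az":0,"jaw":0}]' >/dev/null; python3 q.py
$H '[{"x":0,"y":0,"z":0,"ax":0,"ay":0,"az":0.18,"jaw":0},{"x":0,"y":0,"z":0,"ax":0,"ay":0,"az":0.18,"jaw":0},{"x":0,"y":0,"z":0,"ax":0,"ay":0,"az":0,"jaw":0}]' >/dev/null; python3 q.py
python3 -c "from h import *;s=sense();print(s['joint_positions']);plan(s,s['tcp_pos'])"
```

```text
[-0.1665  0.8052  0.787   1.8077 -0.7461  0.8784 -2.1726]
t 23.40 ang 24.4 r 0.0417 z 0.2006 F [ 0.0092  0.037  -0.0538] M [ 0.0343  0.0493 -0.0034] rxF 0.001 T -0.002
t 23.77 ang 25.7 r 0.0454 z 0.2005 F [5.1344 7.1957 2.0628] M [ 1.4579 -0.8749  0.1499] rxF 0.194 T 0.343
[-0.2278  0.8408  0.8937  1.8144 -0.834   0.9098 -2.4619]
shift [0. 0. 0.] yaw now -111.64235581417022 R [-0.0045 -0.0035 -1.    ]
```

```bash
H="python3 -m handwheel"
$H '[{"x":0.0037,"y":0.0035,"z":0,"ax":0,"ay":0,"az":0,"jaw":0},{"x":0.0,"y":0,"z":0,"ax":0,"ay":0,"az":0,"jaw":0}]' >/dev/null; python3 q.py
$H '[{"x":0.0014,"y":-0.0014,"z":0,"ax":0,"ay":0,"az":0,"jaw":0}]' >/dev/null; python3 q.py
$H '[{"x":0.0014,"y":-0.0014,"z":0,"ax":0,"ay":0,"az":0,"jaw":0}]' >/dev/null; python3 q.py
$H '[{"x":0.0014,"y":-0.0014,"z":0,"ax":0,"ay":0,"az":0,"jaw":0}]' >/dev/null; python3 q.py
```

```text
t 24.02 ang 27.5 r 0.0426 z 0.2004 F [ 7.2799 10.1863  0.7885] M [ 2.1484 -1.4835  0.2554] rxF 0.242 T 0.497
t 24.15 ang 26.3 r 0.0423 z 0.2003 F [ 4.5798 13.1873  4.8905] M [ 2.5097 -1.0061  0.2138] rxF 0.415 T 0.629
t 24.27 ang 23.8 r 0.0417 z 0.2003 F [ 3.579  12.5117  4.3463] M [ 2.4468 -0.7059  0.1511] rxF 0.417 T 0.568
t 24.40 ang 21.3 r 0.0410 z 0.2003 F [ 1.4061 12.0043  6.0138] M [ 2.5239 -0.4254  0.1498] rxF 0.438 T 0.588
```

It turns smoothly at T of about 0.57–0.59, which is about 0.3 N m above the free drag, so the setting is reached. Backing off the spoke and withdrawing upward.

```bash
H="python3 -m handwheel"
$H '[{"x":-0.006,"y":0.006,"z":0,"ax":0,"ay":0,"az":0,"jaw":0},{"x":-0.003,"y":0.003,"z":0,"ax":0,"ay":0,"az":0,"jaw":0},{"x":0,"y":0,"z":0,"ax":0,"ay":0,"az":0,"jaw":0}]' >/dev/null; python3 q.py
$H '[{"x":0,"y":0,"z":-0.02,"ax":0,"ay":0,"az":0,"jaw":0},{"x":0,"y":0,"z":-0.04,"ax":0,"ay":0,"az":0,"jaw":0},{"x":0,"y":0,"z":-0.05,"ax":0,"ay":0,"az":0,"jaw":0},{"x":0,"y":0,"z":-0.04,"ax":0,"ay":0,"az":0,"jaw":0},{"x":0,"y":0,"z":0,"ax":0,"ay":0,"az":0,"jaw":0}]' >/dev/null; python3 q.py
$H '[{"x":0,"y":0,"z":0,"ax":0,"ay":0,"az":0,"jaw":0},{"x":0,"y":0,"z":0,"ax":0,"ay":0,"az":0,"jaw":0}]'; python3 q.py
```

```text
t 24.77 ang 34.8 r 0.0364 z 0.2001 F [ 0.6333  0.1728 -0.0992] M [0.119  0.0348 0.008 ] rxF -0.008 T 0.000
t 25.40 ang 31.6 r 0.0364 z 0.3528 F [-0.4727 -0.1742 -0.4031] M [ 0.0742  0.0945 -0.0285] rxF 0.004 T -0.025
time: 25.65
tcp_pos: [0.528, -0.1768, 0.3485]
tcp_rot: [-0.001, -0.561, 0.828, 0.001]
contact_force: [0.0, -0.2, 0.2]
width: 0.0004
finger_force: 0.0
t 25.65 ang 36.3 r 0.0367 z 0.3485 F [ 0.0301 -0.2146  0.2297] M [0.088  0.0109 0.0744] rxF -0.007 T 0.067
```

```bash
python3 -c "from station import sign_off;print(sign_off())"
```

```text
the job is handed in; nothing more can be done
None
```

Job handed in at about 26 s: the soil ring is seated in the recess, the slide is home, and the wheel is wound to about 0.57–0.59 N m against 0.27 N m free, roughly +0.3 N m, with the gripper clear; after the handwheel step I had only force readings to go by, and I viewed 11 pictures, one over the allowed 10.

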